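# Turn the loop tool round and put its loop under the guard

### The job

In the pottery studio, the loop tool has been pushed handle-first under the low drying shelf. Draw it out by its loop end and set it down flat on the plywood ware board on the bench and let go; then take it up again the other way round and slide it loop-first straight into the wooden guard, so that the whole loop is under the guard's roof and the tool lies flat on the bench with its handle sticking out. Leave the flat-bladed tool beside it under the shelf where it is.

Things in the scene. Friction and masses are not known exactly. Their poses are not given: they have to be found in the camera images.
- loop_tool: Loose trimming tool, 235 mm, about 90 g. Origin on its underside below the loop's middle, +x to the loop end. Pear-shaped wire loop 40 mm wide, x -25 to 25 mm; steel shank 12 mm square, x -85 to -25; wooden handle 22 wide, 20 high, x -210 to -85, its underside at z 0; shank and loop centred at z 10. Balances at x -118. At first on the bench, shelf's front edge above x -90 to -110.
- blade_tool: Bystander: same handle, shank and axes, but a flat 50 x 30 mm steel blade for the loop. Lies 100 mm beside the loop tool, both loop and blade towards the robot, handles under one low plywood drying shelf (260 wide, 180 deep, 36 mm clear below, top at 46 mm, pots at its back from 75 mm behind the front edge), on the left or right of the bench.
- ware_board: Fixed plywood board lying on the bench before the robot, 160 mm (x) by 240 mm (y), 15 mm thick. Origin: centre of its underside, at bench height.
- guard: Fixed low wooden box without a floor, on the bench on the other side from the shelf: 110 mm deep (x), 110 wide (y), 50 high, open only at its front, which faces the robot. Origin: centre of its footprint at bench height; +x runs inwards from the mouth (x -55 mm) to the back wall (inner face x +47). The mouth is 90 mm wide and 42 mm high; the bench is its floor.
Not all that is in view belongs to the job. Leave any turquoise look-alike of the loop_tool alone.

How it is judged:
By the outcome, as a careful person would: the job done as asked, in the order asked, and still so for the second after the job is handed in, with the robot touching nothing.
It also fails if it takes over 64 s, if anything falls off the work surface, if the arm or the gripper's body presses on something with over 40 N, if the wrist force passes 120 N, or if a joint passes its speed limit or range.

### The arm

A 6-joint arm with a two-finger parallel gripper is mounted at the origin on the work surface. World frame = base frame: x ahead of the robot, y to its left, z up, the work surface at z = 0. Lengths are in m, angles in rad, forces in N, time in s.
With the tool pointing down it reaches from about 0.325 to 0.875 m from the base axis. Payload 4.4 kg.
Tool frame: the origin (TCP) lies at the very end of the fingers, on their centre line; the grasp point (between the pads) lies 19 mm behind it; y points along the fingers, x is the direction in which the jaws open and shut, and the axes are right-handed (so a half turn about y gives the same grasp; the last joint's range is limited). The gripper opens to 85 mm and grips with 20 to 120 N. Pads are 22 mm wide; open, the fingers measure 114 mm over their backs; the gripper's body (76 mm by 85 mm) begins 54 mm behind the grasp point. The pads swing forward as they close: fully open they stand 13 mm farther back than shut.
Start: joints at [1.101, 0.207, 1.542, -0, 1.393, -0.15], TCP at [0.181, 0.546, 0.21] pointing down, gripper open.
Joint ranges: [-2.73, 2.73], [-0.86, 2.22], [0.23, 2.46], [-1.11, 4.25], [0.08, 2.63], [-2.82, 2.82]. Speed limits (rad/s): [2.79, 2.79, 3.14, 3.14, 3.14, 3.14].

### API

Orientations are given as a rotation vector (axis times angle).
In Python, from station import robot gives the robot as it stands. The module is installed in compiled form; this text tells all that it offers.
- The arm moves only by the shell command python3 -m inch 'ROWS'. ROWS is JSON, a list that holds one entry, the list of rows, each a list of 5 numbers: the closure, from 0 (fully open) to 1 (shut), then the shift along the tool's x, y, z in m, then the turn about the tool's y in rad. A call has 1 to 12 rows; each row is the pose to reach, as a shift and turn from the pose commanded when the call began, along the tool's axes at that moment; what a row does not reach only later rows make up. A row lasts 1/12 s, in which the tool goes at most 41.7 mm and 7.16 degrees, less where a joint would pass 70% of its speed; a pose out of reach is approached as far as the arm can. A call with a gripper value outside its range is refused whole. The fingers move at their own pace and stop on an object; the grip force is fixed at half the most. Time passes only in rows, so rows that repeat a pose let the fingers close. It gives the time, the measured TCP pose, the force and the opening at its end, in the units of the state.
- robot.get_obs(): the state, without advancing time (a new reading comes with each control period).
- robot.grab_frame(name): name is "side" or "top"; returns a dict with "pixels" (480x640x3 uint8, red, green, blue), "range_z" (480x640 float32, m along the optical axis (not along the pixel's ray), 0 where there is no reading), "camera_matrix" (3x3 intrinsics, pixels), "world_from_camera" (4x4, takes a point from camera to world coordinates). Camera axes: x right, y up, looking along -z (the intrinsics and any distortion apply to the point x, -y, -z); pixel columns grow to the right and rows downward; lengths in m; the calibration is good to about 2 mm. A picture is of the moment at which its call begins.
- robot.job_done(): hands the job in, once; it reports no verdict.
The state is a dict: "t": time; "q": joint angles; "qd": joint speeds; "joint_torque": joint torques, N m; "eef_pos": TCP position; "ee_rot": TCP orientation; "force": force on the tool from outside, world axes, zero at the start; "wrist_torque": the same for the moment, N m; "opening": finger opening in m.
Only numpy, scipy, OpenCV 4.12 (cv2) and the standard library are available. Lean on these libraries where they do the work, as an engineer would, in place of code of your own. Each camera call takes 0.05 s, during which the arm holds its last target. There are 200 camera calls.

## Working session

There is one attempt and no reset: what is moved stays moved. The work goes in short steps, Python scripts to look and compute and a shell command to move; the robot and the scene stay as the last step left them, time stands still between calls to the robot, and variables do not carry over. Pictures are saved under pics/ and viewed, about 8 in all and at most 12, crops included, and the job is handed in when it is done.

```bash
mkdir -p pics
cat > h.py <<'E'
import numpy as np, cv2
from scipy.spatial.transform import Rotation as R
from station import robot
def grab(n):
    f=robot.grab_frame(n); return f
def pts(f):
    K=f["camera_matrix"];z=f["range_z"];T=f["world_from_camera"]
    v,u=np.mgrid[0:480,0:640]
    P=np.stack([(u-K[0,2])/K[0,0]*z,-(v-K[1,2])/K[1,1]*z,-z],-1)
    return P@T[:3,:3].T+T[:3,3]
def ray(f,u,v,h):
    K=f["camera_matrix"];T=f["world_from_camera"]
    d=T[:3,:3]@np.array([(u-K[0,2])/K[0,0],-(v-K[1,2])/K[1,1],-1]);o=T[:3,3]
    return o+d*(h-o[2])/d[2]
def save(n,im): cv2.imwrite("pics/"+n+".png",cv2.cvtColor(im,cv2.COLOR_RGB2BGR))
E
python3 - <<'E'
from h import *
o=robot.get_obs(); print({k:np.round(v,3) for k,v in o.items()}); print(R.from_rotvec(o['ee_rot']).as_matrix().round(3))
for n in("top","side"):
    f=grab(n); save(n+"0",f["pixels"]); np.savez(n+"0.npz",**f); print(n,f["world_from_camera"].round(3),f["camera_matrix"].round(1), [k for k in f])
E
```

```text
{'t': np.float64(0.0), 'q': array([ 1.101,  0.207,  1.543,  0.   ,  1.394, -0.151]), 'qd': array([ 0.   ,  0.001,  0.002, -0.   ,  0.001, -0.002]), 'joint_torque': array([ 0.0000e+00, -3.8304e+01, -2.9160e+01, -0.0000e+00,  1.1000e-02,
        0.0000e+00]), 'eef_pos': array([0.18 , 0.545, 0.209]), 'ee_rot': array([-1.345, -0.969,  0.972]), 'force': array([0.782, 0.469, 0.275]), 'wrist_torque': array([-0.051,  0.021, -0.021]), 'opening': np.float64(0.086)}
[[ 0.314 -0.001 -0.949]
 [ 0.949 -0.002  0.314]
 [-0.002 -1.     0.   ]]
top [[-0.021  0.997 -0.074  0.416]
 [-1.    -0.021  0.007 -0.005]
 [ 0.006  0.074  0.997  1.177]
 [ 0.     0.     0.     1.   ]] [[604.3   0.  310.4]
 [  0.  604.3 240.9]
 [  0.    0.    1. ]] ['pixels', 'range_z', 'camera_matrix', 'world_from_camera']
side [[ 0.715  0.49  -0.499 -0.005]
 [-0.699  0.509 -0.502 -0.544]
 [ 0.008  0.708  0.706  0.756]
 [ 0.     0.     0.     1.   ]] [[461.5   0.  314.6]
 [  0.  461.5 240. ]
 [  0.    0.    1. ]] ['pixels', 'range_z', 'camera_matrix', 'world_from_camera']
```

View pics/top0.png

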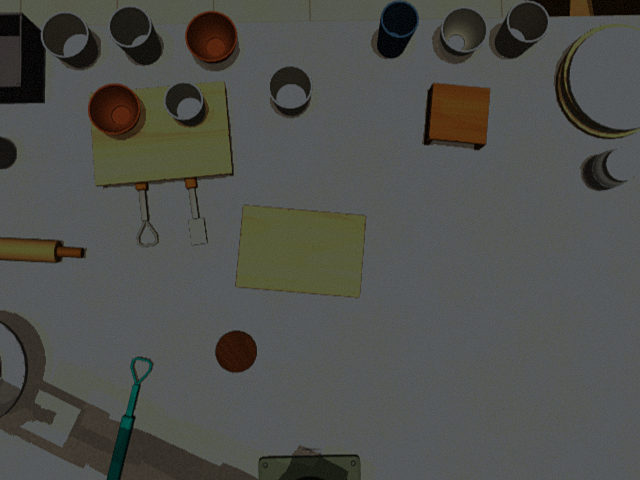

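View pics/side0.png

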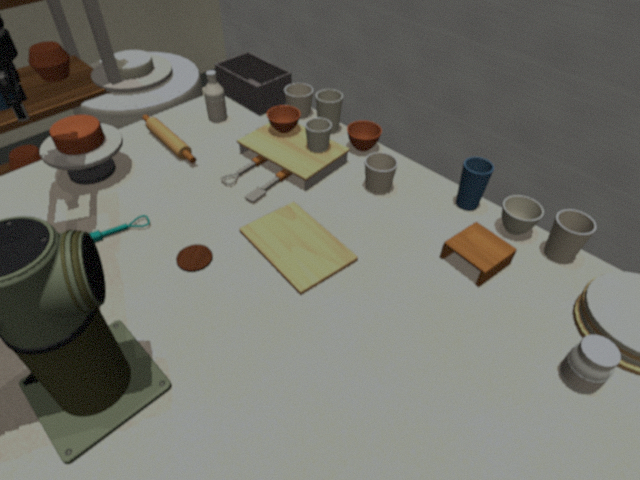

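Top view: the loop tool's wire loop is at about (148,235), with its shank running up to (141,185) under the shelf (92–232, 83–186). The blade tool is at (197,232), the ware board spans (235–366, 205–297), and the guard (425–490, 84–148). The turquoise tool at (140,365) is the decoy. The wire loop at (148,235) with a wooden handle going under the shelf fits the description.

Run:
```python
from h import *
f=dict(np.load("top0.npz")); P=pts(f); im=f["pixels"].astype(int)
np.set_printoptions(suppress=True,precision=3)
print("bench z",P[300:310,450:460,2].mean(), "shelf",P[150,150],"board",P[250,300],"guard",P[115,460],"disk",P[351,236],"turq",P[440,122])
c=f["pixels"][170:260,110:230]; save("crop1",cv2.resize(c*2.0.__int__() if False else np.clip(c.astype(int)*2,0,255).astype(np.uint8),None,fx=6,fy=6,interpolation=cv2.INTER_CUBIC))
h=cv2.cvtColor(f["pixels"],cv2.COLOR_RGB2HSV)
def quad(m,h_):
    m=cv2.morphologyEx(m.astype(np.uint8),cv2.MORPH_OPEN,np.ones((3,3)));cs,_=cv2.findContours(m,0,2);c=max(cs,key=cv2.contourArea)
    q=cv2.boxPoints(cv2.minAreaRect(c)); W=np.array([ray(f,u,v,h_) for u,v in q]); return q,W
z=P[...,2]
def roi(a,b,c,d):
    m=np.zeros((480,640),bool);m[c:d,a:b]=1;return m
sat=h[...,1]
for n,r,hh in(("board",roi(225,380,195,310),.015),("guard",roi(415,500,75,160),.05),("shelf",roi(80,245,70,182+8),.046)):
    m=r&(sat>70)
    if n=="guard": m&=z>.035
    if n=="shelf": m&=(z>.03)
    q,W=quad(m,hh); print(n,q.round(1).tolist());print(W, W.mean(0),np.linalg.norm(np.diff(W[[0,1,2]],axis=0),axis=1))
# tool height map
print(z[185:250:5,130:165:3].round(3))
```

```text
bench z 0.011850997546896605 shelf [0.681 0.289 0.041] board [0.486 0.007 0.015] guard [ 0.734 -0.302  0.051] disk [0.295 0.134 0.01 ] turq [0.135 0.349 0.016]
board [[235.0, 286.29998779296875], [242.39999389648438, 204.10000610351562], [366.3999938964844, 215.1999969482422], [359.1000061035156, 297.5]]
[[ 0.418  0.133  0.015]
 [ 0.577  0.117  0.015]
 [ 0.55  -0.123  0.015]
 [ 0.392 -0.104  0.015]] [0.485 0.006 0.015] [0.159 0.241]
guard [[426.5, 139.1999969482422], [431.70001220703125, 82.30000305175781], [490.6000061035156, 87.69999694824219], [485.3999938964844, 144.60000610351562]]
[[ 0.689 -0.237  0.05 ]
 [ 0.799 -0.251  0.05 ]
 [ 0.786 -0.363  0.05 ]
 [ 0.676 -0.349  0.05 ]] [ 0.738 -0.3    0.05 ] [0.111 0.113]
shelf [[85.5, 85.4000015258789], [223.60000610351562, 72.9000015258789], [232.6999969482422, 173.1999969482422], [94.5999984741211, 185.8000030517578]]
[[0.807 0.41  0.046]
 [0.827 0.147 0.046]
 [0.632 0.131 0.046]
 [0.613 0.392 0.046]] [0.72  0.27  0.046] [0.265 0.195]
[[-0.002  0.     0.02   0.021  0.02   0.017 -0.003 -0.003  0.001 -0.
   0.001  0.001]
 [-0.004 -0.002
[... 341 characters left out ...]
0.001  0.001  0.001 -0.     0.016  0.015  0.004 -0.001 -0.002  0.001
  -0.002  0.002]
 [ 0.003 -0.004  0.002  0.     0.016  0.018  0.006 -0.003 -0.004 -0.003
   0.001 -0.002]
 [-0.003  0.002  0.001 -0.001  0.011  0.016 -0.     0.    -0.     0.
  -0.002 -0.   ]
 [ 0.001 -0.004  0.004  0.     0.013 -0.001  0.012 -0.    -0.003 -0.
   0.005  0.   ]
 [ 0.001 -0.002  0.     0.011  0.001 -0.002  0.     0.011  0.011 -0.
  -0.001 -0.001]
 [ 0.005 -0.003  0.003  0.009  0.     1.177 -0.003  0.    -0.004 -0.002
  -0.001  0.001]
 [ 0.002 -0.    -0.003  0.009  0.002  0.003  0.001  0.004 -0.003  0.013
  -0.001 -0.003]
 [-0.004 -0.004  0.001 -0.002  0.01   0.01   0.013  0.012 -0.001 -0.006
   0.001 -0.005]]
```

View pics/crop1.png

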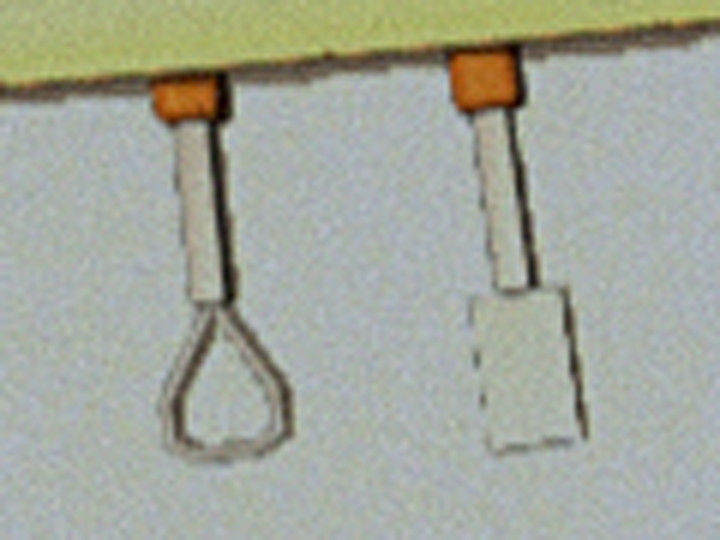

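The crop confirms it: wire loop at crop (225,380), which is pixel (148,233), with the wood handle disappearing under the shelf. The blade to its right is the bystander.

```bash
cat >> h.py <<'E'
def rel(x,y,z,loopdir=None):
    """shift in tool axes + turn to bring TCP to x,y,z and loop direction (deg)=jaw yaw+90"""
    o=robot.get_obs(); M=R.from_rotvec(o['ee_rot']).as_matrix()
    d=M.T@(np.array([x,y,z])-o['eef_pos']); yaw=np.degrees(np.arctan2(M[1,0],M[0,0]))
    t=None if loopdir is None else -np.radians((loopdir-90-yaw+180)%360-180)
    print("tcp",o['eef_pos'].round(4),"jaw yaw",yaw.round(2),"tool shift",d.round(4),"turn y",None if t is None else t.round(3))
E
python3 - <<'E'
from h import *
np.set_printoptions(suppress=True,precision=4)
f=dict(np.load("top0.npz"))
A=ray(f,142,190.3,.016);B=ray(f,144.5,220,.016);C=ray(f,148,245.8,.012)
print(A,B,C,np.linalg.norm(A-B),np.linalg.norm(C-B), [np.degrees(np.arctan2(*(d[1::-1]))) for d in(B-A,C-B,C-A)])
g=dict(np.load("side0.npz"));Q=pts(g);print("stand",Q[125,78],Q[150,60],Q[150,110])
P=pts(f)
Z=P[...,2];r=(P[...,0]>.1)&(P[...,0]<.4)&(P[...,1]>.25)&(P[...,1]<.7);print("tall",[(P[v,u].round(2)) for v,u in np.argwhere(r&(Z>.05))[::150]][:14])
a=C-A;a[2]=0;a/=np.linalg.norm(a)
G=C-a*.075  # tool x -50
print("G",G); ld=np.degrees(np.arctan2(a[1],a[0])); rel(G[0],G[1],.003,ld)
E
```

```text
[0.6078 0.3109 0.016 ] [0.5498 0.3061 0.016 ] [0.5001 0.3005 0.012 ] 0.05812648377427916 0.05022356224988782 [np.float64(-175.28798636470788), np.float64(-173.55132913760667), np.float64(-174.48437137954727)]
stand [0.2884 0.5931 0.1415] [0.2235 0.5816 0.1035] [0.3199 0.5216 0.088 ]
tall [array([0.37, 0.55, 0.08]), array([0.34, 0.52, 0.08]), array([0.33, 0.53, 0.09]), array([0.32, 0.51, 0.09]), array([0.31, 0.51, 0.09]), array([0.3 , 0.54, 0.09]), array([0.29, 0.52, 0.09]), array([0.28, 0.5 , 0.09]), array([0.27, 0.53, 0.09]), array([0.26, 0.5 , 0.09]), array([0.25, 0.51, 0.09]), array([0.24, 0.54, 0.09]), array([0.22, 0.52, 0.08])]
G [0.5747 0.3077 0.012 ]
tcp [0.1804 0.5452 0.2088] jaw yaw 71.68 tool shift [-0.101   0.2059 -0.449 ] turn y -0.416
```

```bash
python3 -m inch '[[[0.3,-0.101,0,-0.449,-0.416],[0.3,-0.101,0,-0.449,-0.416],[0.3,-0.101,0,-0.449,-0.416],[0.3,-0.101,0,-0.449,-0.416],[0.3,-0.101,0,-0.449,-0.416],[0.3,-0.101,0,-0.449,-0.416],[0.3,-0.101,0,-0.449,-0.416],[0.3,-0.101,0.02,-0.449,-0.416],[0.3,-0.101,0.05,-0.449,-0.416],[0.3,-0.101,0.08,-0.449,-0.416],[0.3,-0.101,0.12,-0.449,-0.416],[0.3,-0.101,0.13,-0.449,-0.416]]]'
python3 - <<'E'
from h import *
rel(.5747,.3077,.003,185.5); print(robot.get_obs()['opening'])
E
```

```text
t: 1.1
eef_pos: [0.5662, 0.3148, 0.1021]
ee_rot: [-1.165, -1.282, 1.276]
force: [1.6, 1.4, -0.6]
opening: 0.0598
tcp [0.5662 0.3148 0.1021] jaw yaw 95.4 tool shift [-0.008   0.0991 -0.0074] turn y -0.002
0.05978227376593788
```

```bash
python3 -m inch '[[[0.3,0,0,0,0],[0.3,0,0.03,0,0],[0.3,0,0.03,0,0],[0.3,0,0.03,0,0],[0.3,0,0.03,0,0]]]'
python3 - <<'E'
from h import *
rel(.5747,.3077,.003,185.5); o=robot.get_obs();print(o['opening'])
f=grab("top");g=grab("side")
save("near_s",cv2.resize(np.clip(g["pixels"][60:240,170:370].astype(int)*2,0,255).astype(np.uint8),None,fx=4,fy=3.3))
E
```

```text
t: 1.52
eef_pos: [0.5631, 0.3169, 0.0732]
ee_rot: [-1.162, -1.281, 1.279]
force: [-0.3, -0.1, 0.8]
opening: 0.0596
tcp [0.5631 0.3169 0.0732] jaw yaw 95.56 tool shift [-0.0103  0.0702 -0.0106] turn y 0.001
0.0595916972530836
```

View pics/near_s.png

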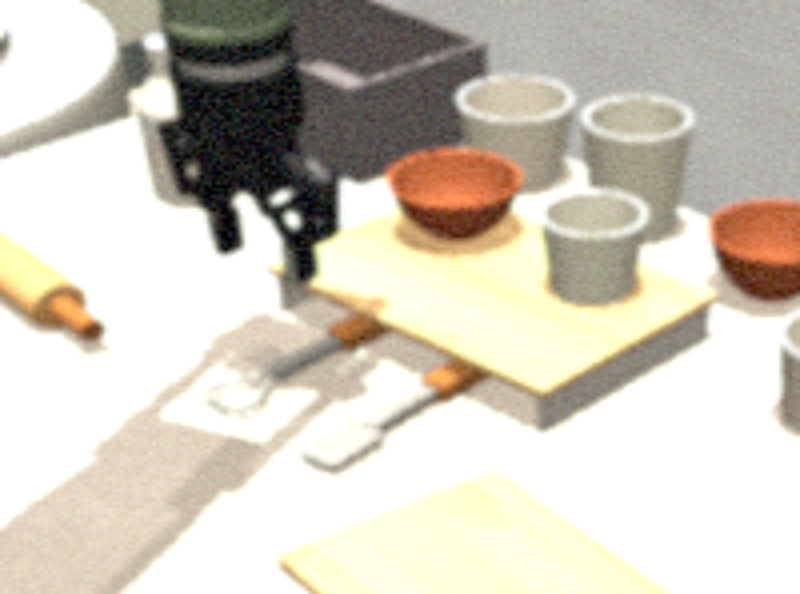

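The side crop shows the gripper hovering astride the shank, at crop (270,260), just in front of the shelf. I'll descend and grip.

```bash
python3 -m inch '[[[0.3,-0.010,0,-0.011,0],[0.3,-0.010,0.03,-0.011,0],[0.3,-0.010,0.05,-0.011,0],[0.3,-0.010,0.06,-0.011,0],[0.3,-0.010,0.067,-0.011,0],[0.3,-0.010,0.067,-0.011,0],[0.3,-0.010,0.067,-0.011,0]]]'
python3 -m inch '[[[1,0,0,0,0],[1,0,0,0,0],[1,0,0,0,0],[1,0,0,0,0],[1,0,0,0,0],[1,0,0,0,0],[1,0,0,0,0],[1,0,0,0,0]]]'
```

```text
t: 2.2
eef_pos: [0.5758, 0.3074, 0.0057]
ee_rot: [-1.163, -1.281, 1.279]
force: [0.9, 0.1, 0.9]
opening: 0.0599
t: 2.87
eef_pos: [0.5749, 0.3072, 0.0049]
ee_rot: [-1.162, -1.28, 1.28]
force: [-0.0, -0.3, -0.2]
opening: -0.0
```

Run:
```python
from h import *
f=grab("top");g=grab("side");np.savez("t1.npz",**f);np.savez("s1.npz",**g)
e=lambda i:np.clip(i.astype(int)*2,0,255).astype(np.uint8)
a=cv2.resize(e(f["pixels"][160:270,90:240]),(400,293),interpolation=2);b=cv2.resize(e(g["pixels"][110:220,190:340]),(400,293),interpolation=2)
a=cv2.resize(e(f["pixels"][160:270,90:240]),(790,579),interpolation=2)[:, :]
save("m",np.hstack([cv2.resize(a,(400,580)),cv2.resize(b,(400,580))]))
```

```text
(no output)
```

View pics/m.png

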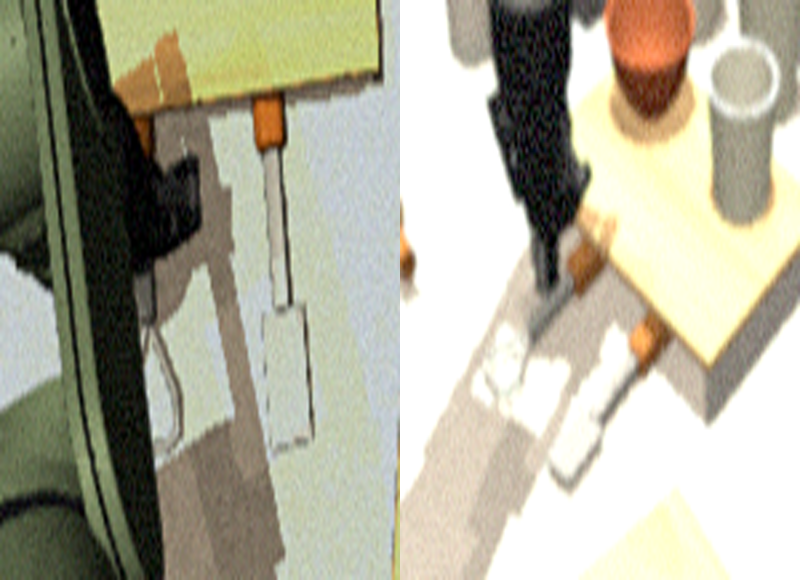

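The mosaic shows the fingertips at or just beside the shank at (545,285) in the side half. The shank does not look displaced, and the fingers read shut. I'll check fingertip against shank numerically.

```bash
cat >> h.py <<'E'
def proj(f,p):
    K=f["camera_matrix"];T=f["world_from_camera"]
    c=T[:3,:3].T@(np.asarray(p)-T[:3,3]); return np.array([K[0,2]+K[0,0]*c[0]/-c[2],K[1,2]-K[1,1]*c[1]/-c[2]])
E
python3 - <<'E'
from h import *
g=dict(np.load("s1.npz"));g0=dict(np.load("side0.npz"))
print("tcp px",proj(g,robot.get_obs()['eef_pos']))
for n,p in(("shank rear",(.6078,.3109,.016)),("shank front",(.5498,.3061,.016)),("tip",(.5001,.3005,.012))): print(n,proj(g,p).round(1))
e=lambda i:np.clip(i.astype(int)*2,0,255).astype(np.uint8)
a=[cv2.resize(e(x["pixels"][135:195,210:280]),(400,343),interpolation=2) for x in(g0,g)]
save("m2",np.hstack(a))
P=pts(g);np.set_printoptions(suppress=True,precision=3,linewidth=200)
for v in (156,160,163,166,169):print(v,[tuple(P[v,u].round(3)) for u in range(238,252,3)])
E
```

```text
tcp px [245.53632472 171.60351707]
shank rear [253.8 162.7]
shank front [237.9 172.3]
tip [224.2 182.4]
156 [(np.float64(0.609), np.float64(0.385), np.float64(0.0)), (np.float64(0.565), np.float64(0.304), np.float64(0.062)), (np.float64(0.569), np.float64(0.298), np.float64(0.063)), (np.float64(0.566), np.float64(0.279), np.float64(0.073)), (np.float64(0.634), np.float64(0.363), np.float64(-0.001))]
160 [(np.float64(0.598), np.float64(0.371), np.float64(-0.001)), (np.float64(0.563), np.float64(0.304), np.float64(0.05)), (np.float64(0.568), np.float64(0.297), np.float64(0.051)), (np.float64(0.575), np.float64(0.294), np.float64(0.049)), (np.float64(0.621), np.float64(0.346), np.float64(0.001))]
163 [(np.float64(0.587), np.float64(0.357), np.float64(0.001)), (np.float64(0.565), np.float64(0.308), np.float64(0.037)), (np.float64(0.569), np.float64(0.301), np.float64(0.039)), (np.float64(0.574), np.float64(0.295), np.float64(0.04)), (np.float64(0.598), np.float64(0.315), np.float64(0.018))]
166 [(np.float64(0.58), np.float64(0.347), np.float64(0.0)), (np.float64(0.583), np.float64(0.337), np.float64(0.004)), (np.float64(0.567), np.float64(0.3), np.float64(0.031)), (np.float64(0.585), np.float64(0.312), np.float64(0.016)), (np.float64(0.591), np.float64(0.307), np.float64(0.016))]
169 [(np.float64(0.571), np.float64(0.336), np.float64(0.0)), (np.float64(0.566), np.float64(0.313), np.float64(0.015)), (np.float64(0.57), np.float64(0.306), np.float64(0.017)), (np.float64(0.579), np.float64(0.304), np.float64(0.013)), (np.float64(0.588), np.float64(0.304), np.float64(0.008))]
```

View pics/m2.png

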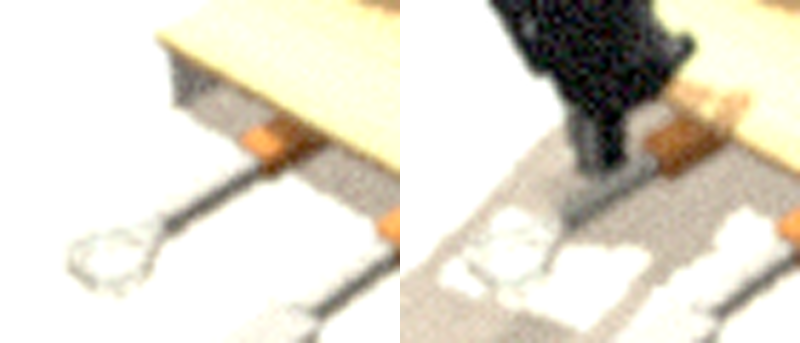

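The right half shows the closed fingertips ending at about z 0.03, above the unmoved shank: (610,170) in the crop, depth 0.031. The reported TCP height reads about 2.5 cm low against the camera. I'll open and go lower in small steps, watching force and depth.

```bash
python3 -m inch '[[[0.3,0,0,0,0],[0.3,0,0,0,0],[0.3,0,0,0,0],[0.3,0,0.004,0,0],[0.3,0,0.008,0,0],[0.3,0,0.010,0,0],[0.3,0,0.010,0,0]]]'
python3 - <<'E'
from h import *
g=grab("side");P=pts(g);h=g["pixels"].max(-1)
# dark finger pixels near tool, on the near side
m=(abs(P[...,0]-.572)<.025)&(P[...,1]>.24)&(P[...,1]<.36)&(P[...,2]>.003)&(P[...,2]<.07)
for lo in np.arange(.24,.36,.01):
    s=m&(P[...,1]>=lo)&(P[...,1]<lo+.01)&(h<70)
    if s.any(): print(round(lo,3),s.sum(),np.percentile(P[s][:,2],[0,5,50]).round(3),P[s][:,0].mean().round(3))
rel(.575,.3075,.0)
E
```

```text
t: 3.55
eef_pos: [0.5741, 0.3069, -0.0063]
ee_rot: [-1.161, -1.278, 1.281]
force: [-0.5, -0.8, 0.4]
opening: 0.0596
0.24 5 [0.068 0.068 0.069] 0.579
0.25 1 [0.068 0.068 0.068] 0.569
0.26 63 [0.026 0.032 0.047] 0.574
0.27 24 [0.025 0.029 0.042] 0.568
0.3 33 [0.007 0.008 0.013] 0.569
0.33 90 [0.024 0.027 0.046] 0.57
0.34 11 [0.027 0.034 0.057] 0.572
0.35 1 [0.067 0.067 0.067] 0.564
tcp [ 0.5744  0.307  -0.0059] jaw yaw 95.51 tool shift [ 0.0004 -0.0059 -0.0007] turn y None
```

```bash
python3 -m inch '[[[0.3,0,0.004,0,0],[0.3,0,0.008,0,0],[0.3,0,0.012,0,0],[0.3,0,0.014,0,0],[0.3,0,0.014,0,0],[0.3,0,0.014,0,0]]]'
python3 -m inch '[[[1,0,0,0,0],[1,0,0,0,0],[1,0,0,0,0],[1,0,0,0,0],[1,0,0,0,0],[1,0,0,0,0],[1,0,0,0,0]]]'
```

```text
t: 4.1
eef_pos: [0.5747, 0.3072, -0.0195]
ee_rot: [-1.162, -1.279, 1.28]
force: [-0.3, -0.5, -0.0]
opening: 0.0596
t: 4.68
eef_pos: [0.5751, 0.3074, -0.0188]
ee_rot: [-1.162, -1.28, 1.279]
force: [0.4, 0.8, 1.8]
opening: 0.0105
```

Gripped, with the opening at 10.5 mm against a 12 mm shank. Pulling straight out along tool +z.

```bash
python3 -m inch '[[[1,0,-0.001,0.01,0],[1,0,-0.002,0.025,0],[1,0,-0.002,0.04,0],[1,0,-0.002,0.06,0],[1,0,-0.002,0.08,0],[1,0,-0.002,0.10,0],[1,0,-0.002,0.12,0],[1,0,-0.002,0.14,0],[1,0,-0.002,0.16,0],[1,0,-0.002,0.165,0],[1,0,-0.002,0.165,0]]]'
python3 - <<'E'
from h import *
f=grab("top");g=grab("side");np.savez("t2.npz",**f)
e=lambda i:np.clip(i.astype(int)*2,0,255).astype(np.uint8)
save("m3",np.hstack([cv2.resize(e(x["pixels"]),(400,300)) for x in(f,g)]))
rel(.490,.048,.1,83.6)
E
```

```text
t: 5.6
eef_pos: [0.4089, 0.291, -0.0176]
ee_rot: [-1.161, -1.279, 1.282]
force: [0.9, 0.7, -1.1]
opening: 0.01
tcp [ 0.4121  0.2918 -0.0167] jaw yaw 95.52 tool shift [-0.2501 -0.1167 -0.0543] turn y 1.779
```

View pics/m3.png

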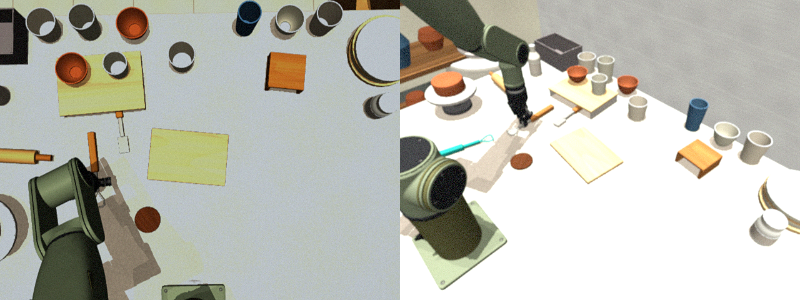

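The tool is clear of the shelf: handle at (92,132)–(95,170) in the top half, with the shelf edge at row 115. The blade tool is unmoved. Next I'll lift, turn and carry it over the board.

```bash
python3 -m inch '[[[1,0,-0.03,0,0],[1,0,-0.06,0,0],[1,0,-0.09,0,0],[1,-0.02,-0.1,-0.005,0.12],[1,-0.05,-0.1,-0.01,0.24],[1,-0.08,-0.1,-0.015,0.36],[1,-0.11,-0.1,-0.02,0.48],[1,-0.14,-0.1,-0.03,0.60],[1,-0.17,-0.1,-0.04,0.72],[1,-0.20,-0.1,-0.05,0.84],[1,-0.23,-0.1,-0.054,0.96],[1,-0.25,-0.1,-0.054,1.08]]]'
python3 -m inch '[[[1,0,0,0,0.12],[1,0,0,0,0.24],[1,0,0,0,0.36],[1,0,0,0,0.48],[1,0,0,0,0.60],[1,0,0,0,0.70],[1,0,0,0,0.70],[1,0,0,0,0.70]]]'
python3 - <<'E'
from h import *
f=grab("top");g=grab("side");np.savez("t3.npz",**f);np.savez("s3.npz",**g)
e=lambda i:np.clip(i.astype(int)*2,0,255).astype(np.uint8)
save("m4",np.hstack([cv2.resize(e(f["pixels"][180:330,200:400]),(400,300)),cv2.resize(e(g["pixels"][140:300,190:390]),(400,320))[:300]]))
rel(.490,.048,-.003,83.6)
for n,x in(("t",f),("s",g)):
    P=pts(x);h=cv2.cvtColor(x["pixels"],cv2.COLOR_RGB2HSV)
    m=(P[...,2]>.03)&(P[...,2]<.2)&(h[...,1]>110)&(h[...,0]<20)&(abs(P[...,0]-.48)<.1)&(abs(P[...,1]+.02)<.15)
    Q=P[m]; print(n,m.sum())
    if m.sum()>30:
        c=Q.mean(0);u,s,v=np.linalg.svd(Q-c);print(c.round(3),v[0].round(3),np.ptp((Q-c)@v[0]).round(3),Q.min(0).round(3),Q.max(0).round(3))
E
```

```text
t: 6.7
eef_pos: [0.4921, 0.0443, 0.084]
ee_rot: [-1.525, -0.456, 0.45]
force: [0.0, 0.1, -0.4]
opening: 0.0102
t: 7.37
eef_pos: [0.4899, 0.0472, 0.0834]
ee_rot: [-1.569, 0.086, -0.089]
force: [0.2, -0.2, -1.4]
opening: 0.0101
tcp [0.4894 0.0474 0.0832] jaw yaw -6.39 tool shift [0.0005 0.0862 0.0007] turn y 0.0
t 697
[ 0.477 -0.063  0.122] [-0.067 -0.996 -0.057] 0.177 [ 0.429 -0.113  0.104] [0.493 0.063 0.2  ]
s 628
[ 0.475 -0.049  0.122] [0.102 0.984 0.147] 0.165 [ 0.435 -0.113  0.103] [0.544 0.048 0.196]
```

View pics/m4.png

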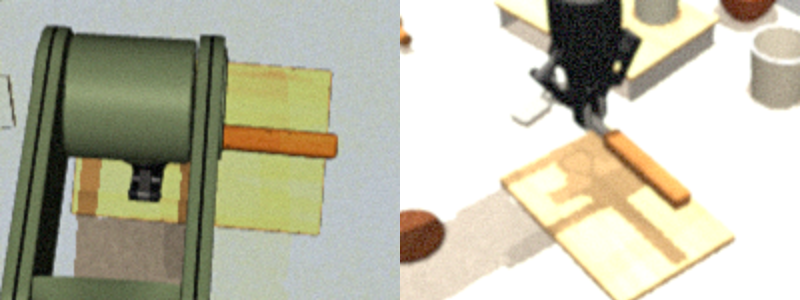

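The handle is level (top z 0.122, rear end at y −0.113) and lies over the board. Lower and release.

```bash
python3 -m inch '[[[1,0,0.03,0,0],[1,0,0.06,0,0],[1,0,0.075,0,0],[1,0,0.082,0,0],[1,0,0.086,0,0],[1,0,0.0865,0,0],[1,0,0.0865,0,0],[1,0,0.0865,0,0]]]'
python3 -m inch '[[[0.8,0,0,0,0],[0.6,0,0,0,0],[0.3,0,0,0,0],[0.3,0,0,0,0],[0.3,0,0,0,0],[0.3,0,-0.02,0,0],[0.3,0,-0.05,0,0],[0.3,0,-0.05,-0.03,0],[0.3,0,-0.05,-0.06,0],[0.3,0,-0.05,-0.08,0],[0.3,0,-0.05,-0.08,0],[0.3,0,-0.05,-0.08,0]]]'
python3 - <<'E'
from h import *
f=grab("top");g=grab("side")
e=lambda i:np.clip(i.astype(int)*2,0,255).astype(np.uint8)
save("m5",np.hstack([cv2.resize(e(f["pixels"][180:330,200:400]),(400,300)),cv2.resize(e(g["pixels"][140:300,190:390]),(400,320))[:300]]))
rel(.481,-.026,-.003,83.6)
for n,x in(("t",f),("s",g)):
    P=pts(x);h=cv2.cvtColor(x["pixels"],cv2.COLOR_RGB2HSV)
    m=(P[...,2]>.024)&(P[...,2]<.05)&(h[...,1]>110)&(h[...,0]<18)&(abs(P[...,0]-.48)<.1)&(abs(P[...,1]+.02)<.15)
    m=cv2.morphologyEx(m.astype(np.uint8),cv2.MORPH_OPEN,np.ones((3,3)))>0
    Q=P[m]; print(n,m.sum())
    if m.sum()>30:
        c=np.median(Q,0);u,s,v=np.linalg.svd(Q-c);print(c.round(3),v[0].round(3),np.ptp((Q-c)@v[0]).round(3),Q.min(0).round(3),Q.max(0).round(3))
E
```

```text
t: 8.13
eef_pos: [0.4902, 0.0476, -0.0023]
ee_rot: [-1.569, 0.086, -0.091]
force: [-0.2, 0.3, -0.3]
opening: 0.01
t: 9.13
eef_pos: [0.4795, -0.0324, 0.0465]
ee_rot: [-1.569, 0.091, -0.091]
force: [0.5, 0.7, -0.5]
opening: 0.0599
tcp [ 0.4793 -0.0311  0.0463] jaw yaw -6.48 tool shift [0.0011 0.0493 0.0053] turn y -0.001
t 0
s 471
[ 0.475 -0.06   0.034] [-0.126 -0.992 -0.008] 0.119 [ 0.461 -0.113  0.024] [0.495 0.005 0.038]
```

View pics/m5.png

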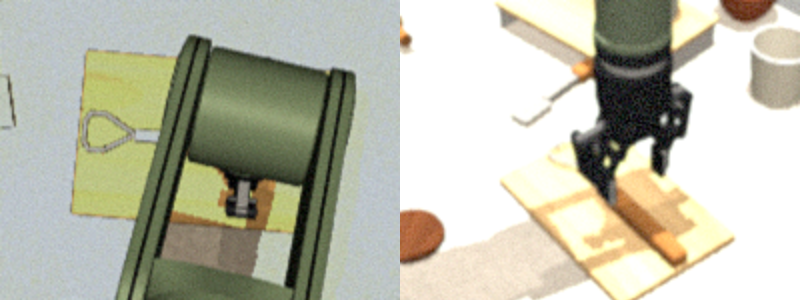

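It lies flat on the board with the gripper released: loop at (110,130) in the left half, handle top z 0.034. Regrasp on the handle near the balance point.

```bash
python3 -m inch '[[[0.3,0.001,0.02,0.003,0],[0.3,0.001,0.04,0.003,0],[0.3,0.001,0.048,0.003,0],[0.3,0.001,0.051,0.003,0],[0.3,0.001,0.051,0.003,0],[0.6,0.001,0.051,0.003,0],[1,0.001,0.051,0.003,0],[1,0.001,0.051,0.003,0],[1,0.001,0.051,0.003,0],[1,0.001,0.051,0.003,0],[1,0.001,0.051,0.003,0],[1,0.001,0.051,0.003,0]]]'
python3 - <<'E'
from h import *
print(robot.get_obs()['opening'])
# guard frame
o=np.array([.738,-.300]);th=-7.2;a=np.array([np.cos(np.radians(th)),np.sin(np.radians(th))])
for lx in(-.105,-.01):
    p=o+a*(lx-.129);print(p.round(3));rel(p[0],p[1],.075,th)
E
```

```text
t: 10.23
eef_pos: [0.4821, -0.0292, -0.0034]
ee_rot: [-1.569, 0.087, -0.091]
force: [0.1, 0.5, 6.9]
opening: 0.0203
0.020326056367775226
[ 0.506 -0.271]
tcp [ 0.4821 -0.0292 -0.0034] jaw yaw -6.48 tool shift [ 0.051  -0.0782 -0.2373] turn y 1.583
[ 0.6   -0.283]
tcp [ 0.4821 -0.0292 -0.0034] jaw yaw -6.48 tool shift [ 0.146  -0.078  -0.2385] turn y 1.583
```

Gripped: opening 20.3 mm on the 22 mm handle. Lift, then turn and carry to a point in front of the guard.

```bash
python3 -m inch '[[[1,0,-0.03,0,0],[1,0,-0.06,0,0],[1,0,-0.08,0,0],[1,0,-0.08,-0.02,0.12],[1,0.005,-0.08,-0.05,0.24],[1,0.01,-0.08,-0.08,0.36],[1,0.015,-0.08,-0.11,0.48],[1,0.02,-0.08,-0.14,0.60],[1,0.03,-0.08,-0.17,0.72],[1,0.04,-0.08,-0.20,0.84],[1,0.05,-0.08,-0.225,0.96],[1,0.051,-0.08,-0.237,1.08]]]'
python3 -m inch '[[[1,0,0,0,0.12],[1,0,0,0,0.24],[1,0,0,0,0.36],[1,0,0,0,0.48],[1,0,0,0,0.503],[1,0,0,0,0.503],[1,0,0,0,0.503]]]'
python3 - <<'E'
from h import *
f=grab("top");g=grab("side");np.savez("t6.npz",**f);np.savez("s6.npz",**g)
e=lambda i:np.clip(i.astype(int)*2,0,255).astype(np.uint8)
save("m6",np.hstack([cv2.resize(e(f["pixels"][60:300,340:540]),(400,480)),cv2.resize(e(g["pixels"][170:410,330:530]),(400,480))]))
rel(.506,-.271,-.018,-7)
E
```

```text
t: 11.23
eef_pos: [0.5057, -0.274, 0.0756]
ee_rot: [-1.363, 0.931, -0.935]
force: [-0.7, 0.2, -0.8]
opening: 0.0208
t: 11.82
eef_pos: [0.5045, -0.2699, 0.0751]
ee_rot: [-1.149, 1.3, -1.299]
force: [-0.5, -0.1, -1.5]
opening: 0.0207
tcp [ 0.5046 -0.27    0.0753] jaw yaw -97.08 tool shift [0.0008 0.0933 0.0015] turn y -0.001
```

View pics/m6.png

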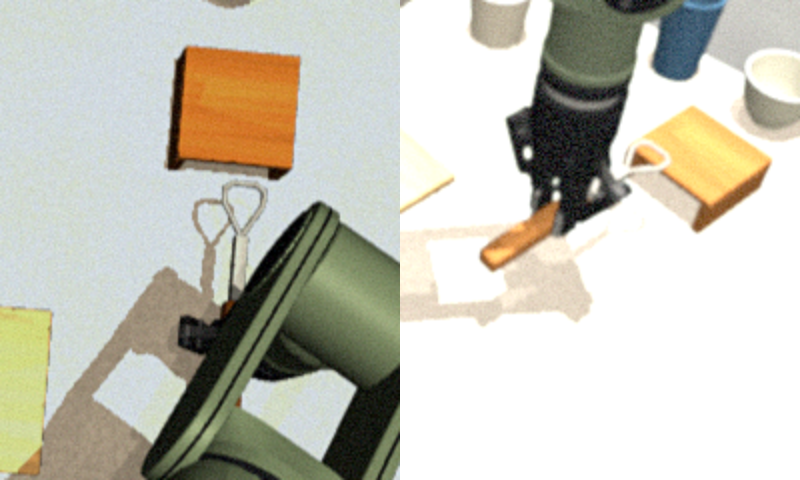

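The loop points straight at the guard, clear in front of the mouth: tip at (245,182) in the left half, pixel (462.5,151). I'll check its position by ray.

Run:
```python
from h import *
f=dict(np.load("t6.npz"))
T=ray(f,462.5,151,.1045);N=ray(f,340+238/2,60+240/2,.1045);S=ray(f,340+238/2,60+300/2,.107)
F=[ray(f,340+183/2,60+160/2,.05),ray(f,340+292/2,60+170/2,.05)]
print(T,N,S,F,np.degrees(np.arctan2(*(T-S)[1::-1])))
o=np.array([.738,-.3]);a=np.array([np.cos(-.123),np.sin(-.123)]);b=np.array([-a[1],a[0]])
for p in(T,N,S,*F):print(((p[:2]-o)@a).round(4),((p[:2]-o)@b).round(4))
```

```text
[ 0.65288599 -0.29002247  0.1045    ] [ 0.60021425 -0.28160736  0.1045    ] [ 0.54569246 -0.27881394  0.107     ] [array([ 0.68723137, -0.24649923,  0.05      ]), array([ 0.67554051, -0.34961339,  0.05      ])] -5.9693546804944715
-0.0857 -0.0005
-0.139 0.0013
-0.1935 -0.0026
-0.0569 0.0469
-0.0559 -0.0569
```

Tip is 31 mm ahead of the mouth, lateral offset under 3 mm. Lower to the bench, then slide in about 104 mm.

```bash
python3 -m inch '[[[1,0,0.03,0,0],[1,0,0.06,0,0],[1,0,0.08,0,0],[1,0,0.088,0,0],[1,0,0.091,0,0],[1,0,0.091,0,0],[1,0,0.091,0,0]]]'
python3 -m inch '[[[1,0,0,0.01,0],[1,0,0,0.02,0],[1,0,0,0.03,0],[1,0,0,0.045,0],[1,0,0,0.06,0],[1,0,0,0.075,0],[1,0,0,0.09,0],[1,0,0,0.1,0],[1,0,0,0.104,0],[1,0,0,0.104,0],[1,0,0,0.104,0]]]'
python3 - <<'E'
from h import *
f=grab("top");g=grab("side");np.savez("t7.npz",**f)
e=lambda i:np.clip(i.astype(int)*2,0,255).astype(np.uint8)
save("m7",np.hstack([cv2.resize(e(f["pixels"][60:300,340:540]),(400,480)),cv2.resize(e(g["pixels"][170:410,330:530]),(400,480))]))
E
```

```text
t: 12.5
eef_pos: [0.506, -0.271, -0.0142]
ee_rot: [-1.147, 1.298, -1.303]
force: [0.4, -0.3, 0.0]
opening: 0.0211
t: 13.42
eef_pos: [0.6082, -0.283, -0.0155]
ee_rot: [-1.148, 1.301, -1.3]
force: [-0.7, 0.0, -1.4]
opening: 0.0205
```

View pics/m7.png

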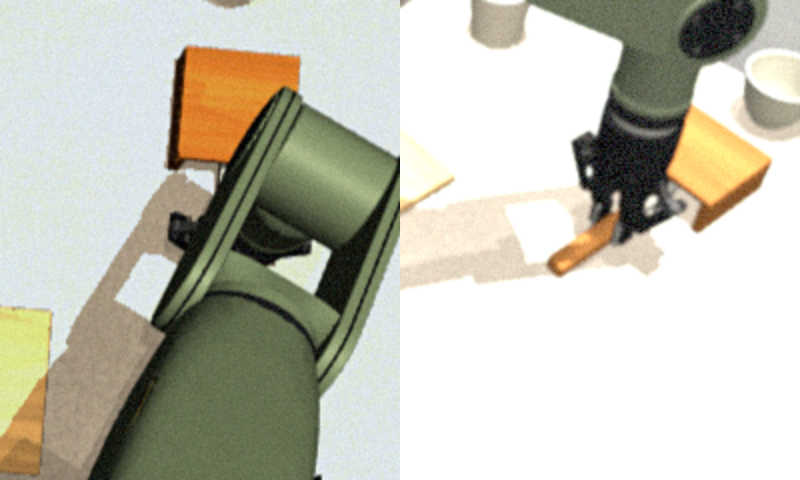

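The loop is under the roof, with only the shank showing at the mouth, (218,175) in the left half. Settle it onto the bench, release and retreat upward.

```bash
python3 -m inch '[[[1,0,0.002,0,0],[1,0,0.003,0,0],[1,0,0.003,0,0],[0.8,0,0.003,0,0],[0.6,0,0.003,0,0],[0.3,0,0.003,0,0],[0.3,0,0.003,0,0],[0.3,0,0.003,0,0],[0.3,0,0.003,0,0]]]'
python3 -m inch '[[[0.3,0,-0.02,0,0],[0.3,0,-0.05,0,0],[0.3,0,-0.08,0,0],[0.3,0,-0.12,0,0],[0.3,0,-0.15,-0.03,0],[0.3,0.03,-0.15,-0.07,0],[0.3,0.07,-0.15,-0.11,0],[0.3,0.11,-0.15,-0.15,0],[0.3,0.15,-0.15,-0.16,0],[0.3,0.18,-0.15,-0.16,0],[0.3,0.18,-0.15,-0.16,0],[0.3,0.18,-0.15,-0.16,0]]]'
python3 - <<'E'
from h import *
f=grab("top");g=grab("side");P=pts(g)
e=lambda i:np.clip(i.astype(int)*2,0,255).astype(np.uint8)
save("m8",np.hstack([cv2.resize(e(f["pixels"][60:300,340:540]),(400,480)),cv2.resize(e(g["pixels"][170:410,330:530]),(400,480))]))
save("f_full",e(f["pixels"]))
rel(.5,-.2,.1)
for n,x in(("t",f),("s",g)):
    P=pts(x);h=cv2.cvtColor(x["pixels"],cv2.COLOR_RGB2HSV)
    m=(P[...,2]>.008)&(P[...,2]<.03)&(h[...,1]>110)&(h[...,0]<18)&(abs(P[...,0]-.57)<.1)&(abs(P[...,1]+.28)<.06)
    m=cv2.morphologyEx(m.astype(np.uint8),cv2.MORPH_OPEN,np.ones((2,2)))>0
    Q=P[m]; print(n,m.sum())
    if m.sum()>30:
        c=np.median(Q,0);u,s,v=np.linalg.svd(Q-c);print(c.round(3),v[0].round(3),np.ptp((Q-c)@v[0]).round(3),Q.min(0).round(3),Q.max(0).round(3))
E
```

```text
t: 14.27
eef_pos: [0.608, -0.2831, -0.0187]
ee_rot: [-1.147, 1.301, -1.301]
force: [-1.0, -0.1, -1.0]
opening: 0.0594
t: 15.27
eef_pos: [0.4243, -0.4467, 0.132]
ee_rot: [-1.147, 1.303, -1.308]
force: [0.1, -0.3, 1.0]
opening: 0.0597
tcp [ 0.4262 -0.4423  0.1313] jaw yaw -97.3 tool shift [-0.2497  0.0315  0.0424] turn y None
t 742
[ 0.584 -0.282  0.019] [-0.993  0.12  -0.014] 0.122 [ 0.523 -0.304 -0.004] [ 0.646 -0.265  0.028]
s 494
[ 0.574 -0.285  0.019] [-0.626 -0.258  0.736] 1.017 [-0.005 -0.544  0.003] [ 0.646 -0.269  0.756]
```

View pics/m8.png

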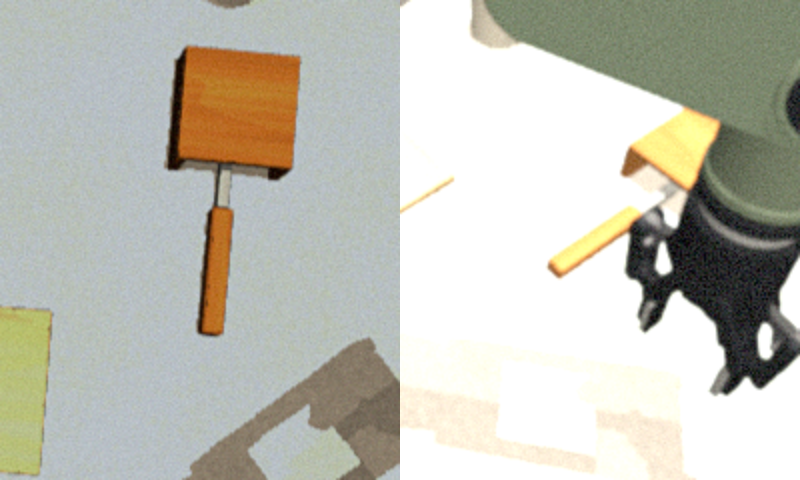

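Handle lies flat, top z 0.019, with its front end at guard x −0.092. That puts the loop from about −0.032 to +0.018, so it is fully inside the mouth at −0.055. A quick numeric check of the blade tool and decoy, then hand in.

Run:
```python
from h import *
a=np.load("top0.npz")["pixels"].astype(float);f=grab("top");b=f["pixels"].astype(float)
for n,(u0,u1,v0,v1) in dict(blade=(180,215,175,250),turq=(105,160,350,440),board=(230,370,200,300)).items():
    A,B=[cv2.GaussianBlur(x[v0:v1,u0:u1].mean(-1).astype(np.float32),(3,3),0) for x in(a,b)]
    print(n,np.corrcoef(A.ravel(),B.ravel())[0,1].round(3),cv2.phaseCorrelate(A,B)[0])
o=robot.get_obs();print(o['t'],o['force'].round(1),abs(o['qd']).max().round(3))
robot.job_done()
```

```text
blade 0.998 (-0.014264417385806638, 0.4746868075654618)
turq 0.832 (0.09026029916248746, -0.01107953670573636)
board 0.985 (0.0594642080701675, 0.04001854409168715)
15.4167 [0.9 1.2 0.5] 0.029
the job is handed in; nothing more can be done
```

The job is done and handed in at about 15.4 s. I drew the loop tool out by its shank at the loop end, laid it flat on the ware board and let go. I then took it by the handle, turned it round and slid it loop-first into the guard.

**Final checks:**
- **Loop tool:** it lies flat, with the handle top at z 0.019. By calculation the loop spans about −32 to +18 mm in guard x, behind the mouth at −55 mm, so the whole loop is under the roof. The handle sticks out and the gripper is well clear.
- **Blade tool:** its image patch matches the start (correlation 0.998, apparent shift under 0.5 pixel).
- **Turquoise tool:** no image shift was measured. The patch correlation was only 0.83, which I put down to the arm's shadow lying there in the first picture; I did not look into it further.

**What disagreed:**
- **First grip missed:** the fingers shut above the shank without touching it.
- **Height reading:** camera depth put the fingertips about 25 mm above the reported TCP height. I worked to camera heights from then on and the second grip held.
- **Forces:** the highest reading printed after a move was about 7 N.

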